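# Square a battery plate in the angle stop, then lay it on the belt pack

## Task

Of the two green battery plates, take the one with the straight rib and slide it flat over the mat, without lifting it, until it sits flush in the inside corner of the aluminium angle stop, its long side against the stop's long arm. Then take it by its rib and lay it gently (no dropping) in the middle of the belt pack's upturned back, its long side along the pack's long side. Leave the belt pack and the plate with the round boss where they are.

Things in the scene. Friction and masses are not known exactly. Their poses are not given: they have to be found in the camera images.
- plate: The plate to move: green, 50 (x) by 70 (y) by 8 mm, 130 g, loose on a mat whose top is at z = 4 mm. On its middle stands a straight rib, 14 (x) by 40 (y) by 28 mm high (top 36 mm above the underside). Origin: centre of underside. It starts on the stop's open (-x, +y) side, axes within 20 degrees of the stop's; its place and the other plate's may be swapped.
- boss_plate: Bystander: a plate of the same colour, 50 (x) by 70 (y) by 8 mm, but with a round boss, 30 mm diameter and 28 mm high, in place of the rib. Loose on the mat; to be left alone. Origin: centre of the underside.
- stop: L-shaped aluminium stop fixed on the mat, 10 mm high, arms 12 mm thick. Origin: inside corner, at mat level. The long arm's inner face is its x = 0 plane, 250 mm along +y; the short arm's is its y = 0 plane, 90 mm along -x. The pocket is x < 0, y > 0: the seated plate's origin is at x = -25, y = +35 mm, its y along the long arm. Yaw within 12 degrees of the world's.
- pack: Matte black belt pack, loose on the mat right of the stop, flat back up: 95 (x) by 130 (y) by 38 mm high, 450 g, two steel connector stubs at its -y end, a thin grey painted outline mid-top showing where the plate goes. Origin: centre of underside; top face at z = 38 mm. Yaw within 18 degrees of the world's.
Not all that is in view belongs to the job. Leave any brown or purple look-alike of the plate alone.

How it is judged:
By the outcome, as a careful person would: the job done as asked, in the order asked, and still so for the second after the job is handed in, with the robot touching nothing.
It also fails if it takes over 67 s, if anything falls off the work surface, if the arm or the gripper's body presses on something with over 40 N, if the wrist force passes 120 N, or if a joint passes its speed limit or range.

## Robot

A 7-joint arm with a two-finger parallel gripper is mounted at the origin on the work surface. World frame = base frame: x ahead of the robot, y to its left, z up, the work surface at z = 0. Lengths are in m, angles in rad, forces in N, time in s.
With the tool pointing down it reaches from about 0.425 to 1.025 m from the base axis. Payload 9.4 kg.
Tool frame: the origin (TCP) lies at the very end of the fingers, on their centre line; the grasp point (between the pads) lies 19 mm behind it; z points along the fingers, y is the line along which they close (so a half turn about z gives the same grasp; the last joint's range is limited). The gripper opens to 93 mm and grips with 3 to 60 N. Pads are 15 mm wide; open, the fingers measure 128 mm over their backs; the gripper's body (75 mm by 188 mm) begins 65 mm behind the grasp point.
Start: joints at [-1.234, 0.599, -0.003, 1.599, 0.002, 0.943, -0.08], TCP at [0.292, 0.664, 0.219] pointing down, gripper open.
Joint ranges: [-2.57, 2.57], [-0.35, 1.97], [-1.29, 1.29], [0.11, 2.56], [-1.05, 4.19], [0.11, 1.86], [-2.63, 2.63]. Speed limits (rad/s): [2.22, 2.22, 3.01, 3.01, 3.14, 3.14, 3.14].

## Interface

Orientations are given as a unit quaternion [w, x, y, z].
In Python, from rig import r gives the robot as it stands. The module is installed in compiled form; this text tells all that it offers.
- The arm moves only by the tool arm_command, never from a script. Its argument "targets" is one flat list of numbers, 7 for each row, row after row: the shift along the world's x, y, z in mm, then the turn, a rotation vector about the world's x, y, z in rad, then the gripper command: -1 is fully open, 1 is shut, values between are in proportion. A call has 1 to 10 rows; each row is the pose to reach, as a shift and turn from the pose commanded when the call began; what a row does not reach only later rows make up. A row lasts 1/12 s, in which the tool goes at most 41.7 mm and 7.16 degrees, less where a joint would pass 70% of its speed; a pose out of reach is approached as far as the arm can. A call with a gripper value outside its range is refused whole. The fingers move at their own pace and stop on an object; "grip_force" is the grip in N (left out, the last holds). Time passes only in rows, so rows that repeat a pose let the fingers close. It gives the time, the measured TCP pose, the force, the opening and the grip force at its end, in the units of the state.
- r.read_state(): the state, without advancing time (a new reading comes with each control period).
- r.grab_frame(name): name is "scene" or "top"; returns a dict with "image" (384x512x3 uint8, red, green, blue), "range_z" (384x512 float32, m along the optical axis (not along the pixel's ray), 0 where there is no reading), "fx", "fy", "cx", "cy" (pixels), "dist_coeffs" ([k1, k2, p1, p2, k3] as OpenCV has them; the pictures are not rectified), "origin" and "orientation" of the camera in the world. Camera axes: x right, y up, looking along -z (the intrinsics and any distortion apply to the point x, -y, -z); pixel columns grow to the right and rows downward; lengths in m; the calibration is good to about 2 mm. A picture is of the moment at which its call begins.
- r.close_job(): hands the job in; it is judged then, once.
The state is a dict: "clock": time; "joint_positions": joint angles; "qvel": joint speeds; "effort": joint torques, N m; "ee_pos": TCP position; "eef_rot": TCP orientation; "wrist_force": force on the tool from outside, world axes, zero at the start; "ft_torque": the same for the moment, N m; "width": opening from 0.0 (shut) to 1.0 (fully open); "finger_force": force on a finger pad.
Only numpy, scipy, OpenCV 4.12 (cv2) and the standard library are available. Lean on these libraries where they do the work, as an engineer would, in place of code of your own. Each camera call takes 0.05 s, during which the arm holds its last target. There are 200 camera calls.

## Working session

There is one attempt and no reset: what is moved stays moved. The work goes in short steps, Python scripts to look and compute and a tool call to move; the robot and the scene stay as the last step left them, time stands still between calls to the robot, and variables do not carry over. Pictures are saved under pics/ and viewed, at most 10 in all, crops included, and the job is handed in when it is done.

Besides the shell and the picture viewer there is one more tool, called after ">>>" as name(argument=value, ...) on one line, values as JSON. arm_command: Moves the arm, as the interface text tells. Its arguments: {"type":"object","properties":{"targets":{"type":"array"},"grip_force":{"type":"number"}},"required":["targets"]}

```bash
mkdir -p pics
cat > h.py <<'E'
import numpy as np, cv2
from scipy.spatial.transform import Rotation as R
from rig import r
def grab(n):
    f=r.grab_frame(n); f['K']=np.array([[f['fx'],0,f['cx']],[0,f['fy'],f['cy']],[0,0,1.]])
    q=f['orientation']; f['R']=R.from_quat([q[1],q[2],q[3],q[0]]).as_matrix(); f['o']=np.array(f['origin']); return f
def rays(f,px):
    u=cv2.undistortPoints(np.float64(px).reshape(-1,1,2),f['K'],np.array(f['dist_coeffs'],float))[:,0]
    return np.c_[u[:,0],-u[:,1],-np.ones(len(u))]@f['R'].T
def onplane(f,px,z):
    d=rays(f,px); return f['o']+d*((z-f['o'][2])/d[:,2])[:,None]
def cloud(f,mask):
    v,u=np.nonzero(mask&(f['range_z']>0)); d=rays(f,np.c_[u,v]); return f['o']+d*f['range_z'][v,u][:,None]
def save(im,n): cv2.imwrite('pics/'+n+'.png',cv2.cvtColor(im,cv2.COLOR_RGB2BGR))
E
python3 - <<'E'
from h import *
for n in('scene','top'):
    f=grab(n); save(f['image'],n+'0'); np.savez(n+'0',**f); print(n,f['o'],f['R'].round(2).tolist(),f['fx'],f['dist_coeffs'])
print(r.read_state())
E
```

```text
scene [0.89920049 0.49989824 0.99994935] [[-0.68, -0.61, 0.39], [0.73, -0.57, 0.38], [-0.01, 0.55, 0.84]] 415.2095775014586 [-0.14634071  0.          0.          0.          0.        ]
top [0.30467875 0.05571087 0.87754602] [[0.0, 0.99, -0.14], [-1.0, -0.0, -0.04], [-0.04, 0.14, 0.99]] 374.3320279286304 [-0.11923454  0.          0.          0.          0.        ]
{'clock': 0.1, 'joint_positions': array([-1.23370246,  0.6000352 , -0.00257434,  1.60004197,  0.00178628,
        0.94288032, -0.07979163]), 'qvel': array([ 0.0003408 , -0.00130584, -0.00088781, -0.00201314,  0.0001412 ,
       -0.00106846,  0.0004994 ]), 'effort': array([ 4.39650859e-03, -7.66553950e+01,  1.50139511e+00, -2.52938873e+01,
       -5.23714372e-02,  1.35314005e-02,  7.76994102e-05]), 'ee_pos': array([0.29133108, 0.66342372, 0.21785585]), 'eef_rot': array([-9.10575640e-05,  2.05382680e-01,  9.78681506e-01, -6.75167211e-04]), 'wrist_force': array([ 0.03265519, -0.15696502, -0.2517216 ]), 'ft_torque': array([ 0.00039313, -0.03403033, -0.03584612]), 'finger_force': 0.0, 'width': 1.0008654734411997}
```

View pics/scene0.png

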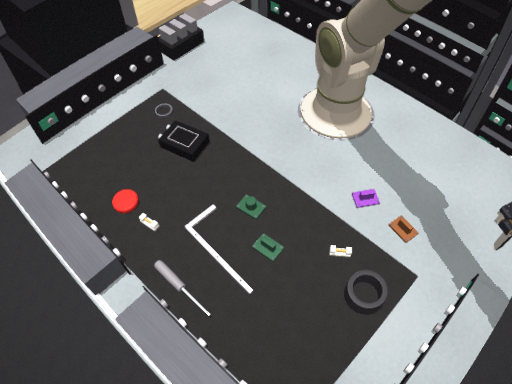

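View pics/top0.png

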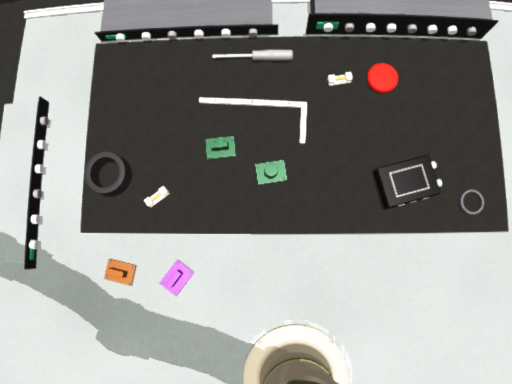

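The scene view shows a ribbed green plate at (267,246) and a bossed one at (251,206). In the top view these are at (220,147) and (271,171). The stop's corner is at top (303,103) and the pack at (408,181). Brown (120,272) and purple (177,277) are look-alikes off the mat. The candidate is the plate at top (220,147), because its feature is elongated. I'll confirm that in a crop and measure.

```bash
cat >> h.py <<'E'
def green(f,box):
    h=cv2.cvtColor(f['image'],cv2.COLOR_RGB2HSV); m=(h[...,0]>60)&(h[...,0]<90)&(h[...,1]>90)&(h[...,2]>30)
    b=np.zeros_like(m); b[box[1]:box[3],box[0]:box[2]]=1; return m&b
def rect(P):
    (c,s,a)=cv2.minAreaRect(np.float32(P[:,:2]*1000)); 
    if s[0]>s[1]: s=s[::-1]; a+=90
    # a: dir of width side; s=(short,long); yaw of short axis
    a=(a+90)%180-90
    return np.round(c,1),np.round(s,1),round(a,1)
E
python3 - <<'E'
from h import *
T=grab('top');S=grab('scene')
a=cv2.resize(T['image'][120:200,190:300],None,fx=4,fy=4,interpolation=cv2.INTER_CUBIC)
b=cv2.resize(S['image'][185:265,225:295],None,fx=4,fy=4,interpolation=cv2.INTER_CUBIC)
save(np.hstack([a,b]),'crop')
for n,f,boxes in(('top',T,[(195,128,245,165),(246,150,296,190)]),('scene',S,[(250,230,290,262),(232,192,268,220)])):
    for bx in boxes:
        m=green(f,bx); P=cloud(f,m); lo=P[(P[:,2]<.022)]; hi=P[P[:,2]>.035]
        print(n,m.sum(),'z',np.percentile(P[:,2],[2,25,50,90,98]).round(4),'base',rect(lo),'hi',len(hi),rect(hi) if len(hi)>4 else '')
        cn=max(cv2.findContours(m.astype('uint8'),0,1)[0],key=cv2.contourArea)
        print('  plane',rect(onplane(f,cn[:,0],.012)))
# stop: bright & low
    h=cv2.cvtColor(f['image'],cv2.COLOR_RGB2HSV); w=(h[...,2]>150)&(h[...,1]<40)
    k,l,st,ce=cv2.connectedComponentsWithStats(w.astype('uint8'))
    i=l[103,290] if n=='top' else l[232,192]; print(i,st[i])
    v,u=np.nonzero(l==i); P=onplane(f,np.c_[u,v],.014); P2=cloud(f,l==i); print('stop z',np.median(P2[:,2])); np.save(n+'_stop',P)
    print(rect(P))
    # pack: depth
    Z=np.zeros(f['range_z'].shape,bool); Z[f['range_z']>0]=1
    bx=(370,150,450,215) if n=='top' else (150,112,215,165)
    m=np.zeros_like(Z); m[bx[1]:bx[3],bx[0]:bx[2]]=1; P=cloud(f,m); q=P[(P[:,2]>.034)&(P[:,2]<.046)]; print('pack',len(q),np.median(q[:,2]),rect(q))
    g=m&(h[...,2]>90)&(h[...,1]<60);P=cloud(f,g);q=onplane(f,np.argwhere(g)[:,::-1][(cloud(f,m&g)[:,2]>.0)] if 0 else np.argwhere(g)[:,::-1],.042)
    k,l,st,ce=cv2.connectedComponentsWithStats(g.astype('uint8'),connectivity=8)
    for i in range(1,k):
        if st[i,4]>25: print('  grey',st[i],rect(onplane(f,np.argwhere(l==i)[:,::-1],.038)))
E
```

```text
top 542 z [0.0088 0.0122 0.0136 0.041  0.0433] base (array([532.5, 174.4]), array([50. , 69.5]), 5.4) hi 115 (array([532.3, 174.7]), array([14.9, 40.3]), 6.7)
  plane (array([532. , 174.3]), array([51.4, 69.8]), 4.8)
top 121 z [0.0101 0.0127 0.0142 0.0409 0.0428] base (array([471.7,  53.9]), array([49.7, 69. ]), 8.9) hi 28 (array([472.8,  53.3]), array([27.4, 28.1]), 88.4)
  plane (array([476.1,  54.6]), array([32.2, 39.3]), -84.9)
41 [199  97 108  47 906]
stop z 0.014412229698219203
(array([601.8, 100.6]), array([105.1, 264.3]), -4.1)
pack 2212 0.043086281080748856 (array([ 447.2, -265.7]), array([ 95.9, 143.5]), 14.8)
  grey [431 161   6   8  40] (array([ 483.2, -323.8]), array([12.1, 16.8]), 85.9)
  grey [389 164  41  34 352] (array([ 446.7, -263. ]), array([62.6, 86.1]), 14.6)
  grey [436 178   7   9  47] (array([ 442.1, -334.3]), array([14.5, 18.7]), 89.9)
scene 404 z [0.0061 0.0105 0.0125 0.0389 0.0413] base (array([529.5, 177.1]), array([53.9, 69.1]), 6.3) hi 83 (array([532.3, 177. ]), array([14.7, 40.1]), 8.4)
  plane (array([531.4, 177.8]), array([50.3, 69.9]), 5.3)
scene 354 z [0.0074 0.0104 0.0128 0.0394 0.0415] base (array([468.5,  56.8]), array([56.8, 69. ]), 8.6) hi 78 (array([472.2,  57.3]), array([27.4, 28.9]), -16.9)
  plane (array([469.2,  57.9]), array([53.8, 69.9]), 8.4)
131 [185 205  68  88 669]
stop z 0.012752641606537829
(array([601.2, 103. ]), array([103.2, 264.9]), -4.7)
pack 1007 0.04155835692448817 (array([ 443.4, -256.4]), array([ 97.7, 133.8]), 14.7)
  grey [155 112  16   4  26] (array([ 422.9, -386. ]), array([13.6, 50. ]), 41.6)
  grey [195 112  20  15 154] (array([ 325.9, -264.8]), array([42.2, 90.8]), -0.8)
  grey [167 126  32  21 110] (array([ 441.8, -261.6]), array([60.6, 83.4]), 14.0)
```

View pics/crop.png

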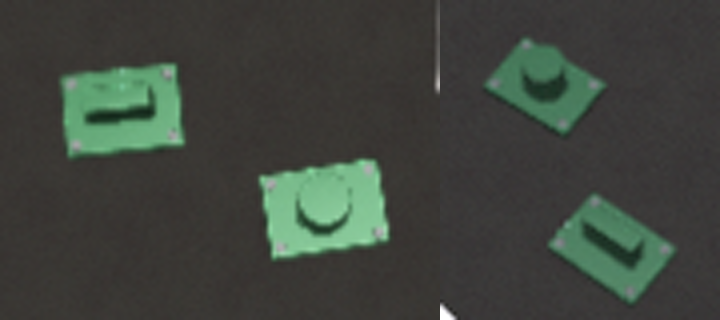

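The crop confirms it: the straight-rib plate is at top (220,147) and the round-boss plate at top (271,171). Their sizes and heights match the description. Next I'll refine the stop's lines and check obstacle heights along the way.

Run:
```python
from h import *
for n in('top','scene'):
    P=np.load(n+'_stop.npy')[:,:2]*1000
    th=np.radians(-4.4)
    for _ in range(4):
        ex=np.array([np.cos(th),np.sin(th)]);ey=np.array([-ex[1],ex[0]])
        A=P@ex;B=P@ey
        long=P[(B>np.percentile(B,50))|((B>B.min()+30))&(A>A.max()-25)]; long=long[(long@ex)>A.max()-25]; long=long[(long@ey)>B.min()+25]
        short=P[((P@ex)<A.max()-25)]
        d=np.polyfit(long[:,1],long[:,0],1); th=-np.arctan(d[0])
    s=np.polyfit(short[:,0],short[:,1],1)
    # centreline intersection -> inside corner offset(-6,+6)
    y=(s[0]*d[1]+s[1])/(1-s[0]*d[0]); x=d[0]*y+d[1]
    c=np.array([x,y])-6*ex+6*ey
    print(n,'yaw',np.degrees(th).round(2),'short-arm yaw',np.degrees(np.arctan(s[0])).round(2),'corner',c.round(1),'seat',(c-25*ex+35*ey).round(1))
f=grab('top'); P=cloud(f,np.ones((384,512),bool)); 
for y in np.arange(-.4,.75,.1):
    q=P[(abs(P[:,1]-y)<.05)&(P[:,0]>.25)&(P[:,0]<.75)]; 
    if len(q): i=q[:,2].argmax(); print(y.round(2),q[i].round(3))
```

```text
top yaw -3.44 short-arm yaw -3.45 corner [631.7 -20.1] seat [608.9  16.3]
scene yaw -3.49 short-arm yaw -2.91 corner [630.6 -16.3] seat [607.7  20.1]
-0.4 [ 0.376 -0.435  0.021]
-0.3 [ 0.496 -0.283  0.048]
-0.2 [ 0.459 -0.234  0.049]
-0.1 [ 0.703 -0.141  0.032]
-0.0 [0.476 0.046 0.045]
0.1 [0.47  0.056 0.044]
0.2 [0.533 0.157 0.044]
0.3 [0.403 0.342 0.029]
0.4 [0.423 0.438 0.057]
0.5 [0.499 0.459 0.056]
0.6 [0.517 0.649 0.049]
0.7 [0.646 0.694 0.049]
```

>>> arm_command(targets=[240,-488,-99,0,0,-1.0645,0,240,-488,-99,0,0,-1.0645,0,240,-488,-99,0,0,-1.0645,0,240,-488,-99,0,0,-1.0645,0,240,-488,-99,0,0,-1.0645,0,240,-488,-99,0,0,-1.0645,0,240,-488,-99,0,0,-1.0645,0,240,-488,-99,0,0,-1.0645,0,240,-488,-99,0,0,-1.0645,0,240,-488,-99,0,0,-1.0645,0], grip_force=20)

```text
clock: 1.08
ee_pos: [0.4729, 0.2945, 0.1438]
eef_rot: [0.0, 0.675, 0.738, 0.0]
wrist_force: [1.0, 0.2, 0.0]
width: 0.501
finger_force: 0.0
```

>>> arm_command(targets=[59,-118,-24,0,0,0,0,59,-118,-24,0,0,0,0,59,-118,-24,0,0,0,0,59,-118,-24,0,0,0,0,59,-118,-24,0,0,0,0,59,-118,-24,0,0,0,0])

```text
clock: 1.58
ee_pos: [0.5315, 0.1777, 0.1199]
eef_rot: [-0.0, 0.674, 0.738, -0.0]
wrist_force: [0.5, 0.4, 0.7]
width: 0.499
finger_force: 0.0
```

Run:
```python
from h import *
s=r.read_state();print(s['ee_pos'],s['eef_rot'],np.abs(s['qvel']).max()); q=s['eef_rot'];print(np.degrees(2*np.arctan2(q[2],q[1]))-90)
f=grab('scene');save(cv2.resize(f['image'][130:300,180:400],None,fx=3,fy=3),'hover')
```

```text
[0.53150671 0.17770675 0.11990513] [-2.06621080e-04  6.74268648e-01  7.38486117e-01 -5.23183393e-05] 0.039988561543797575
5.205233202887882
```

View pics/hover.png

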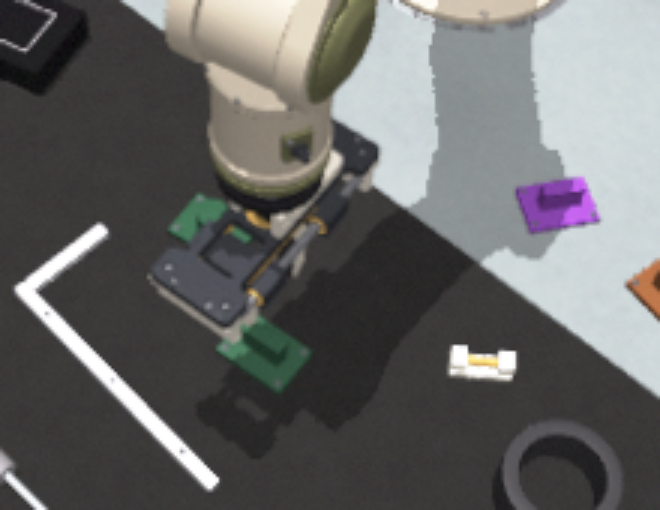

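The open gripper is above the ribbed plate, whose crop centre is at (265,350). The fingers straddle the plate's x direction as planned. Descending now.

>>> arm_command(targets=[0,-1,-40,0,0,0,0,0,-1,-70,0,0,0,0,0,-1,-90,0,0,0,0,0,-1,-101,0,0,0,0,0,-1,-101,0,0,0,0,0,-1,-101,0,0,0,0])

```text
clock: 2.13
ee_pos: [0.5311, 0.1781, 0.0192]
eef_rot: [-0.0, 0.673, 0.74, -0.0]
wrist_force: [0.4, 0.0, 0.7]
width: 0.497
finger_force: 0.0
```

>>> arm_command(targets=[0,0,0,0,0,0,1,0,0,0,0,0,0,1,0,0,0,0,0,0,1,0,0,0,0,0,0,1,0,0,0,0,0,0,1,0,0,0,0,0,0,1,0,0,0,0,0,0,1,0,0,0,0,0,0,1])

```text
clock: 2.8
ee_pos: [0.5315, 0.177, 0.0194]
eef_rot: [-0.0, 0.674, 0.739, 0.0]
wrist_force: [-1.9, 0.7, 6.9]
width: 0.153
finger_force: 20.0
```

>>> arm_command(targets=[4,-8,0,0,0,-0.015,1,9,-19,0,0,0,-0.03,1,14,-31,0,0,0,-0.045,1,20,-43,0,0,0,-0.06,1,26,-55,0,0,0,-0.075,1,31,-67,0,0,0,-0.09,1,37,-79,0,0,0,-0.105,1,43,-91,0,0,0,-0.12,1,48,-103,0,0,0,-0.135,1,53,-114,0,0,0,-0.151,1])

```text
clock: 3.63
ee_pos: [0.5847, 0.0637, 0.0195]
eef_rot: [-0.001, 0.727, 0.686, 0.001]
wrist_force: [-2.6, 4.6, 7.4]
width: 0.149
finger_force: 20.0
```

>>> arm_command(targets=[5,-11,0,0,0,0,1,10,-21,0,0,0,0,1,15,-30,0,0,0,0,1,18,-36,0,0,0,0,1,19,-39,0,0,0,0,1,19,-39,0,0,0,0,1,19,-39,0,0,0,0,1])

```text
clock: 4.22
ee_pos: [0.604, 0.0238, 0.0195]
eef_rot: [0.0, 0.728, 0.686, 0.0]
wrist_force: [-0.0, -0.4, 4.6]
width: 0.153
finger_force: 20.0
```

Run:
```python
from h import *
s=r.read_state(); q=s['eef_rot'];print(s['ee_pos'],s['wrist_force'],np.degrees(2*np.arctan2(q[2],q[1]))-90)
f=grab('scene');save(cv2.resize(f['image'][170:300,140:300],None,fx=4,fy=4),'slid')
```

```text
[0.60404954 0.02375885 0.01947349] [-0.04046323 -0.43254709  4.59700064] -3.374683478811974
```

View pics/slid.png

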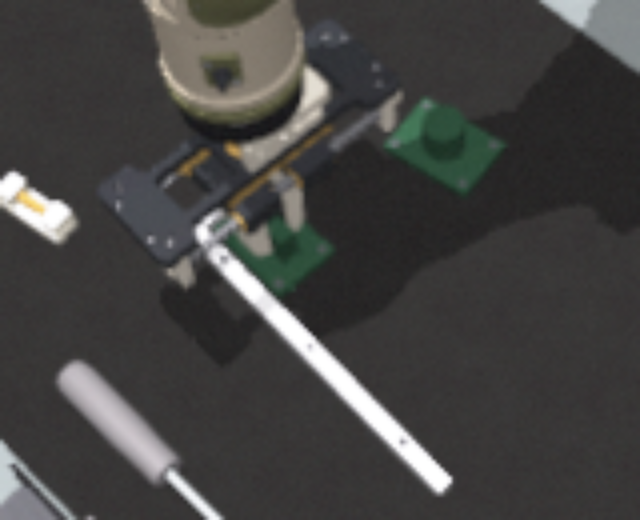

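The plate, at crop (285,255), is a few mm from the stop's long arm with its corner aligned; the boss plate is untouched. Next I push it into the corner in small steps.

>>> arm_command(targets=[1,0,0,0,0,0,1,2,0,0,0,0,0,1,3,0,0,0,0,0,1,4,0,0,0,0,0,1,4,0,0,0,0,0,1])

```text
clock: 4.68
ee_pos: [0.6041, 0.0238, 0.0195]
eef_rot: [-0.002, 0.728, 0.686, -0.002]
wrist_force: [-10.5, 0.2, 17.5]
width: 0.149
finger_force: 20.0
```

>>> arm_command(targets=[0,-1,0,0,0,0,1,0,-2,0,0,0,0,1,0,-3,0,0,0,0,1,0,-4,0,0,0,0,1,0,-4,0,0,0,0,1])

```text
clock: 5.1
ee_pos: [0.606, 0.0216, 0.0195]
eef_rot: [-0.001, 0.727, 0.687, -0.0]
wrist_force: [-4.9, 5.0, 10.4]
width: 0.148
finger_force: 20.0
```

>>> arm_command(targets=[0,0,0,0,0,0,1,0,0,0,0,0,0,1,0,0,0,0,0,0,1])

```text
clock: 5.35
ee_pos: [0.606, 0.0216, 0.0195]
eef_rot: [-0.001, 0.727, 0.687, -0.0]
wrist_force: [-5.4, 3.9, 11.7]
width: 0.149
finger_force: 20.0
```

Run:
```python
from h import *
s=r.read_state(); q=s['eef_rot'];print(s['ee_pos'],s['wrist_force'],s['ft_torque'],np.degrees(2*np.arctan2(q[2],q[1]))-90)
f=grab('scene'); m=green(f,(185,205,240,262)); print(m.sum())
P=cloud(f,m); lo=P[(P[:,2]<.025)]
S=np.load('scene_stop.npy'); th=np.radians(-3.47);ex=np.array([np.cos(th),np.sin(th)]);ey=np.array([-ex[1],ex[0]]);c=np.array([630.6,-16.3])
cn=max(cv2.findContours(m.astype('uint8'),0,1)[0],key=cv2.contourArea)
p=onplane(f,cn[:,0],.012)[:,:2]*1000-c; print((p@ex).min().round(1),(p@ex).max().round(1),(p@ey).min().round(1),(p@ey).max().round(1))
save(cv2.resize(f['image'][195:275,170:250],None,fx=7,fy=7,interpolation=cv2.INTER_CUBIC),'p1')
```

```text
[0.60600411 0.02160385 0.01945622] [-5.42324376  3.90973783 11.70658247] [0.90142746 1.209321   0.0224551 ] -3.2739403399599354
198
-50.0 -2.9 15.7 72.9
```

View pics/p1.png

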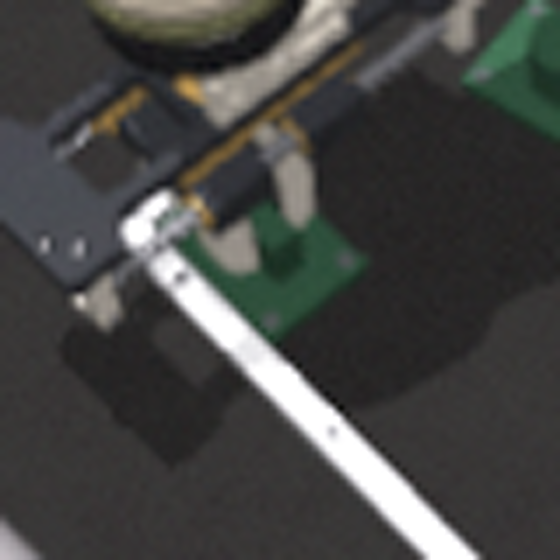

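In the crop the plate at (280,270) is against or nearly against the long arm, and about 2–3 mm from the short arm. I'll push further.

>>> arm_command(targets=[1,-1,0,0,0,0,1,1,-2,0,0,0,0,1,2,-3,0,0,0,0,1,2,-4,0,0,0,0,1,2,-4,0,0,0,0,1,2,-4,0,0,0,0,1])

```text
clock: 5.9
ee_pos: [0.6076, 0.0194, 0.0195]
eef_rot: [-0.002, 0.727, 0.687, -0.0]
wrist_force: [-5.4, 9.3, 12.3]
width: 0.15
finger_force: 20.0
```

>>> arm_command(targets=[1,-1,0,0,0,0,1,1,-2,0,0,0,0,1,1,-3,0,0,0,0,1,1,-3,0,0,0,0,1])

```text
clock: 6.23
ee_pos: [0.6075, 0.0186, 0.0195]
eef_rot: [-0.004, 0.726, 0.688, -0.0]
wrist_force: [-8.7, 14.9, 15.9]
width: 0.147
finger_force: 20.0
```

>>> arm_command(targets=[1,-1,0,0,0,0,1,2,-2,0,0,0,0,1,3,-3,0,0,0,0,1,4,-3,0,0,0,0,1,4,-3,0,0,0,0,1])

```text
clock: 6.65
ee_pos: [0.6075, 0.018, 0.0193]
eef_rot: [-0.007, 0.725, 0.688, -0.002]
wrist_force: [-19.8, 22.1, 25.5]
width: 0.152
finger_force: 20.0
```

```bash
cat > flush.py <<'E'
from h import *
th=np.radians(-3.47);ex=np.array([np.cos(th),np.sin(th)]);ey=np.array([-ex[1],ex[0]])
s=r.read_state(); q=s['eef_rot'];print(s['ee_pos'],s['wrist_force'],s['ft_torque'],np.degrees(2*np.arctan2(q[2],q[1]))-90)
for n,bx,c in(('scene',(185,205,240,262),(630.6,-16.3)),('top',(250,90,310,145),(631.7,-20.1))):
    f=grab(n); m=green(f,bx); 
    cn=np.vstack([x for x in cv2.findContours(m.astype('uint8'),0,1)[0] if len(x)>5] or [np.zeros((1,1,2))])
    p=onplane(f,cn[:,0],.012)[:,:2]*1000-c; print(n,m.sum(),(p@ex).min().round(1),(p@ex).max().round(1),(p@ey).min().round(1),(p@ey).max().round(1),rect(p/1000))
E
python3 flush.py
```

```text
[0.60753574 0.01798174 0.01932658] [-19.7895362   22.13691247  25.54458383] [ 4.83530448  4.44592921 -0.16063797] -3.014911917467174
scene 194 -48.0 -2.9 11.4 72.9 (array([-23. ,  43.7]), array([45. , 61.5]), -3.8)
top 0 311.2 311.2 884.0 884.0 (array([364.1, 863.5]), array([0., 0.]), 0.0)
```

>>> arm_command(targets=[-3,3,0,0,0,0,1,-5,5,0,0,0,0,1,-5,5,0,0,0,0,1,-5,5,0,0,0,0,0.3,-5,5,0,0,0,0,0.3,-5,5,0,0,0,0,0.3,-5,5,0,0,0,0,0.3])

```text
clock: 7.33
ee_pos: [0.6096, 0.0144, 0.0189]
eef_rot: [0.0, 0.728, 0.686, -0.0]
wrist_force: [-0.6, -0.4, -0.1]
width: 0.34
finger_force: 0.0
```

>>> arm_command(targets=[0,0,30,0,0,0,0.3,0,0,65,0,0,0,0.3,0,0,101,0,0,0,0.3,0,40,101,0,0,0,0.3,0,80,101,0,0,0,0.3,0,120,101,0,0,0,0.3,0,160,101,0,0,0,0.3,0,200,101,0,0,0,0.3,0,200,101,0,0,0,0.3,0,200,101,0,0,0,0.3])

```text
clock: 8.17
ee_pos: [0.6088, 0.2181, 0.1195]
eef_rot: [-0.0, 0.726, 0.688, 0.0]
wrist_force: [0.6, -0.9, 0.3]
width: 0.346
finger_force: 0.0
```

```bash
python3 flush.py
python3 - <<'E'
from h import *
f=grab('scene');g=grab('top')
a=cv2.resize(f['image'][195:265,180:250],None,fx=5,fy=5,interpolation=cv2.INTER_CUBIC);b=cv2.resize(g['image'][85:155,250:320],None,fx=5,fy=5,interpolation=cv2.INTER_CUBIC)
save(np.hstack([a,b]),'seat')
E
```

```text
[0.60884885 0.21807333 0.11949435] [ 0.57913738 -0.93159993  0.29525559] [-0.15641171  0.04738621  0.00131522] -3.0707423934470057
scene 344 -50.1 -4.3 0.1 70.6 (array([-25.1,  36.9]), array([45.5, 70.1]), -2.9)
top 492 -50.8 -1.6 3.6 69.7 (array([-24.5,  37.7]), array([48. , 65.2]), -0.4)
```

View pics/seat.png

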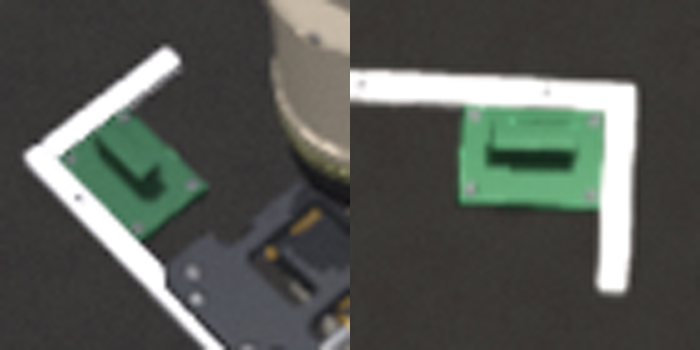

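The plate at scene crop (135,170) and top crop (535,155) sits in the corner with no visible gap on either side. Next I check the yaw on its free edges and rib.

Run:
```python
from h import *
th=np.radians(-3.47);ex=np.array([np.cos(th),np.sin(th)]);ey=np.array([-ex[1],ex[0]])
for n,bx,c in(('scene',(185,205,240,262),(630.6,-16.3)),('top',(250,90,310,145),(631.7,-20.1))):
    f=grab(n); m=green(f,bx); cn=max(cv2.findContours(m.astype('uint8'),0,1)[0],key=cv2.contourArea)
    p=onplane(f,cn[:,0],.012)[:,:2]*1000-c; a=p@ex;b=p@ey
    e=(a<-45)&(b>8)&(b<62); g=(b>65)&(a<-8)&(a>-43); 
    k=np.polyfit(b[e],a[e],1) if e.sum()>4 else None; l=np.polyfit(a[g],b[g],1) if g.sum()>4 else None
    print(n,e.sum(),'-x edge dyaw',k is not None and (np.degrees(-k[0]).round(2),np.polyval(k,35).round(1)),'+y edge',g.sum(),l is not None and (np.degrees(l[0]).round(2),np.polyval(l,-25).round(1)))
    P=cloud(f,m); hi=P[P[:,2]>.033]; q=hi[:,:2]*1000-c; r_=rect(np.c_[q@ex,q@ey]/1000); print('rib in stop frame',r_)
```

```text
scene 14 -x edge dyaw (np.float64(0.31), np.float64(-48.1)) +y edge 13 (np.float64(-0.61), np.float64(69.0))
rib in stop frame (array([-25.6,  36.1]), array([15.2, 39.8]), 0.2)
top 24 -x edge dyaw (np.float64(-0.62), np.float64(-49.4)) +y edge 15 (np.float64(2.93), np.float64(68.6))
rib in stop frame (array([-26.2,  34.8]), array([14.7, 39.9]), -0.7)
```

Seated to within about 0.5 mm and 0.5°. Now I regrasp by the rib.

>>> arm_command(targets=[-1,-40,0,0,0,0,0.2,-1,-80,0,0,0,0,0.2,-1,-120,0,0,0,0,0.2,-1,-160,0,0,0,0,0.2,-1,-200,0,0,0,0,0.2,-1,-200,0,0,0,0,0.2,-1,-200,-40,0,0,0,0.2,-1,-200,-75,0,0,0,0.2,-1,-200,-100,0,0,0,0.2,-1,-200,-100,0,0,0,0.2], grip_force=25)

```text
clock: 9.3
ee_pos: [0.6057, 0.0139, 0.0158]
eef_rot: [-0.002, 0.728, 0.686, -0.003]
wrist_force: [-1.1, 0.4, 0.2]
width: 0.404
finger_force: 0.0
```

>>> arm_command(targets=[0,0,0,0,0,0,0.2,0,0,0,0,0,0,1,0,0,0,0,0,0,1,0,0,0,0,0,0,1,0,0,0,0,0,0,1,0,0,0,0,0,0,1,0,0,0,0,0,0,1,0,0,0,0,0,0,1])

```text
clock: 9.97
ee_pos: [0.6074, 0.0152, 0.0212]
eef_rot: [-0.001, 0.727, 0.686, -0.0]
wrist_force: [-5.5, 0.5, 7.8]
width: 0.147
finger_force: 25.0
```

>>> arm_command(targets=[0,0,5,0,0,0,1,0,0,15,0,0,0,1,0,0,30,0,0,0,1,0,0,50,0,0,0,1,0,0,70,0,0,0,1,0,0,85,0,0,0,1,0,0,90,0,0,0,1,0,0,90,0,0,0,1])

```text
clock: 10.63
ee_pos: [0.6096, 0.0151, 0.1121]
eef_rot: [0.001, 0.727, 0.686, 0.002]
wrist_force: [-0.0, -0.9, -1.8]
width: 0.148
finger_force: 25.0
```

>>> arm_command(targets=[-8,-14,0,0,0,0.02,1,-23,-40,0,0,0,0.06,1,-41,-69,0,0,0,0.1,1,-61,-104,0,0,0,0.14,1,-82,-139,0,0,0,0.18,1,-103,-174,0,0,0,0.22,1,-123,-208,0,0,0,0.26,1,-141,-239,0,0,0,0.29,1,-155,-263,0,0,0,0.314,1,-162,-275,0,0,0,0.314,1])

```text
clock: 11.47
ee_pos: [0.4435, -0.2636, 0.1094]
eef_rot: [-0.0, 0.612, 0.791, -0.001]
wrist_force: [-0.4, 1.6, -1.0]
width: 0.147
finger_force: 25.0
```

>>> arm_command(targets=[-1,-3,0,0,0,0,1,-1,-3,0,0,0,0,1,-1,-3,0,0,0,0,1,-1,-3,0,0,0,0,1])

```text
clock: 11.8
ee_pos: [0.4464, -0.2616, 0.1097]
eef_rot: [-0.0, 0.61, 0.792, 0.0]
wrist_force: [0.5, 0.3, -0.2]
width: 0.15
finger_force: 25.0
```

Run:
```python
from h import *
s=r.read_state(); q=s['eef_rot'];print(s['ee_pos'],s['wrist_force'],s['width'],np.degrees(2*np.arctan2(q[2],q[1]))-90)
f=grab('scene');g=grab('top')
for n,f_,bx in(('s',f,(130,70,250,190)),('t',g,(340,100,470,250))):
    m=green(f_,bx); P=cloud(f_,m); print(n,m.sum(),len(P) and (np.percentile(P[:,2],[5,50,95]).round(3),rect(P)))
a=cv2.resize(f['image'][90:190,130:230],None,fx=4,fy=4,interpolation=cv2.INTER_CUBIC);b=cv2.resize(g['image'][130:230,350:450],None,fx=4,fy=4,interpolation=cv2.INTER_CUBIC)
save(np.hstack([a,b]),'above')
```

```text
[ 0.44638343 -0.2615698   0.10974156] [ 0.50121225  0.2956812  -0.17295485] 0.15039087464128753 14.759797483104023
s 212 (array([0.096, 0.101, 0.126]), (array([ 445.8, -256.4]), array([49.8, 71.8]), 15.0))
t 413 (array([0.097, 0.102, 0.13 ]), (array([ 449.2, -252.7]), array([55.6, 60. ]), 17.4))
```

View pics/above.png

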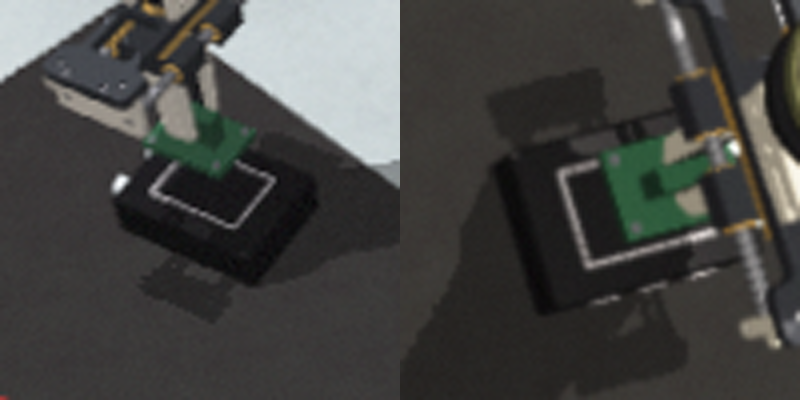

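The plate is held level, at scene crop (200,140), above the grey outline at (212,190). It needs a shift of about -2 mm in x and -2 mm in y before lowering.

>>> arm_command(targets=[-2,-2,-6,0,0,0,1,-2,-2,-16,0,0,0,1,-2,-2,-26,0,0,0,1,-2,-2,-35,0,0,0,1,-2,-2,-42,0,0,0,1,-2,-2,-45,0,0,0,1,-2,-2,-46,0,0,0,1,-2,-2,-46,0,0,0,1,-2,-2,-46,0,0,0,1])

```text
clock: 12.65
ee_pos: [0.4435, -0.2652, 0.0641]
eef_rot: [0.0, 0.611, 0.791, -0.0]
wrist_force: [0.6, 0.2, -1.7]
width: 0.15
finger_force: 25.0
```

```bash
cat > pk.py <<'E'
from h import *
s=r.read_state(); q=s['eef_rot'];print(s['ee_pos'],s['wrist_force'],np.degrees(2*np.arctan2(q[2],q[1]))-90)
for n,bx in(('scene',(150,105,225,175)),('top',(370,140,450,220))):
    f=grab(n); m=green(f,bx); P=cloud(f,m); lo=P[P[:,2]<np.median(P[:,2])+.008]; print(n,m.sum(),np.median(P[:,2]).round(4),'plate',rect(lo))
    h=cv2.cvtColor(f['image'],cv2.COLOR_RGB2HSV); b=np.zeros_like(m); b[bx[1]:bx[3],bx[0]:bx[2]]=1
    g=b&(h[...,2]>90)&(h[...,1]<60); k,l,st,ce=cv2.connectedComponentsWithStats(g.astype('uint8'),connectivity=8)
    for i in range(1,k):
        if st[i,4]>60: print('  grey',st[i],rect(onplane(f,np.argwhere(l==i)[:,::-1],.042)))
    Q=cloud(f,b); Q=Q[(Q[:,2]>.037)&(Q[:,2]<.046)]; print('  packtop',rect(Q))
E
python3 pk.py
```

```text
[ 0.44350152 -0.26515224  0.0640903 ] [ 0.63512116  0.23624489 -1.6881245 ] 14.631223648752268
scene 213 0.0551 plate (array([ 442.6, -259. ]), array([52.7, 71.6]), 12.9)
  grey [191 105  34  28 567] (array([ 340.9, -257.9]), array([107.8, 125.2]), -44.0)
  grey [150 118  32  17 249] (array([ 458.6, -323.5]), array([78.2, 91.1]), 61.3)
  packtop (array([ 443.1, -255.9]), array([ 98.5, 129.3]), 13.2)
top 337 0.0571 plate (array([ 444.6, -262. ]), array([47.3, 69.7]), 14.3)
  grey [440 143  10  31 126] (array([ 498.9, -350. ]), array([22. , 71.4]), 85.3)
  grey [427 159  23  32 273] (array([ 461.1, -331.4]), array([37.9, 74.9]), -74.5)
  grey [389 167  36  30 206] (array([ 446.2, -261.7]), array([59. , 82.7]), 14.6)
  grey [437 201  13  18 143] (array([ 375.3, -343.6]), array([24.4, 46.3]), 48.7)
  packtop (array([ 443.3, -250.8]), array([ 96. , 111.8]), 15.1)
```

>>> arm_command(targets=[1,0.5,-1,0,0,0,1,1,0.5,-2,0,0,0,1,1,0.5,-2.5,0,0,0,1,1,0.5,-3,0,0,0,1,1,0.5,-3.5,0,0,0,1,1,0.5,-3.5,0,0,0,1])

```text
clock: 13.25
ee_pos: [0.4444, -0.2645, 0.0604]
eef_rot: [-0.0, 0.611, 0.791, -0.0]
wrist_force: [0.1, 0.2, -1.3]
width: 0.149
finger_force: 25.0
```

>>> arm_command(targets=[0,0,-0.5,0,0,0,1,0,0,-1,0,0,0,1,0,0,-1,0,0,0,1,0,0,-1,0,0,0,1])

```text
clock: 13.58
ee_pos: [0.4444, -0.2646, 0.0595]
eef_rot: [-0.0, 0.611, 0.791, -0.0]
wrist_force: [0.7, -0.2, -1.8]
width: 0.151
finger_force: 25.0
```

>>> arm_command(targets=[0,0,-0.5,0,0,0,1,0,0,-0.5,0,0,0,1,0,0,-1,0,0,0,1,0,0,-1,0,0,0,1])

```text
clock: 13.92
ee_pos: [0.4445, -0.2646, 0.0592]
eef_rot: [0.0, 0.611, 0.791, 0.0]
wrist_force: [-2.0, 1.5, 11.4]
width: 0.146
finger_force: 25.0
```

>>> arm_command(targets=[0,0,-0.5,0,0,0,1,0,0,-0.5,0,0,0,1,0,0,-0.5,0,0,0,1])

```text
clock: 14.17
ee_pos: [0.4445, -0.2646, 0.0591]
eef_rot: [0.0, 0.611, 0.791, 0.0]
wrist_force: [-2.5, 2.0, 18.7]
width: 0.151
finger_force: 25.0
```

Contact at the expected height. I'll relax the load, open partly, and rise straight up.

>>> arm_command(targets=[0,0,0.8,0,0,0,1,0,0,0.8,0,0,0,1,0,0,0.8,0,0,0,0.5,0,0,0.8,0,0,0,0.3,0,0,0.8,0,0,0,0.3,0,0,0.8,0,0,0,0.3,0,0,0.8,0,0,0,0.3,0,0,0.8,0,0,0,0.3])

```text
clock: 14.83
ee_pos: [0.4444, -0.2645, 0.0587]
eef_rot: [-0.0, 0.611, 0.791, -0.0]
wrist_force: [-0.6, -0.9, -0.2]
width: 0.349
finger_force: 0.0
```

>>> arm_command(targets=[0,0,15,0,0,0,0.3,0,0,40,0,0,0,0.3,0,0,80,0,0,0,0.3,0,0,120,0,0,0,0.3,20,35,120,0,0,0,0.3,40,70,120,0,0,0,0.3,60,105,120,0,0,0,0.3,80,140,120,0,0,0,0.3,100,175,120,0,0,0,0.3,120,210,120,0,0,0,0.3])

```text
clock: 15.67
ee_pos: [0.565, -0.0527, 0.1789]
eef_rot: [0.0, 0.611, 0.791, -0.0]
wrist_force: [0.3, -1.0, -0.2]
width: 0.349
finger_force: 0.0
```

>>> arm_command(targets=[10,20,0,0,0,0,0.3,10,20,0,0,0,0,0.3,10,20,0,0,0,0,0.3])

```text
clock: 15.92
ee_pos: [0.5745, -0.0331, 0.1784]
eef_rot: [-0.0, 0.61, 0.792, -0.0]
wrist_force: [-0.0, -0.9, -0.8]
width: 0.346
finger_force: 0.0
```

```bash
python3 pk.py
python3 - <<'E'
from h import *
f=grab('scene');g=grab('top'); P=cloud(g,green(g,(246,150,296,190)));print('boss',rect(P) if len(P) else '')
a=cv2.resize(f['image'][90:190,130:230],None,fx=4,fy=4,interpolation=cv2.INTER_CUBIC);b=cv2.resize(g['image'][130:230,350:450],None,fx=4,fy=4,interpolation=cv2.INTER_CUBIC)
save(np.hstack([a,b]),'final')
E
```

```text
[ 0.5745409  -0.03307072  0.17841868] [-2.51864971e-04 -9.43515864e-01 -7.72689637e-01] 14.817197907179604
boss (array([471.6,  53.9]), array([49.6, 68.9]), 8.7)Traceback (most recent call last):
  File "pk.py", line 4, in <module>
    f=grab(n); m=green(f,bx); P=cloud(f,m); lo=P[P[:,2]<np.median(P[:,2])+.008]; print(n,m.sum(),np.median(P[:,2]).round(4),'plate',rect(lo))
                                ~~~~~^^^^^
  File "h.py", line 13, in cloud
    v,u=np.nonzero(mask&(f['range_z']>0)); d=rays(f,np.c_[u,v]); return f['o']+d*f['range_z'][v,u][:,None]
                                             ~~~~^^^^^^^^^^^^^^
  File "h.py", line 8, in rays
    u=cv2.undistortPoints(np.float64(px).reshape(-1,1,2),f['K'],np.array(f['dist_coeffs'],float))[:,0]
      ~~~~~~~~~~~~~~~~~~~^^^^^^^^^^^^^^^^^^^^^^^^^^^^^^^^^^^^^^^^^^^^^^^^^^^^^^^^^^^^^^^^^^^^^^^^
cv2.error: OpenCV(4.12.0) /io/opencv/modules/calib3d/src/undistort.dispatch.cpp:347: error: (-215:Assertion failed) CV_IS_MAT(_src) && CV_IS_MAT(_dst) && (_src->rows == 1 || _src->cols == 1) && (_dst->rows == 1 || _dst->cols == 1) && _src->cols + _src->rows - 1 == _dst->rows + _dst->cols - 1 && (CV_MAT_TYPE(_src->type) == CV_32FC2 || CV_MAT_TYPE(_src->type) == CV_64FC2) && (CV_MAT_TYPE(_dst->type) == CV_32FC2 || CV_MAT_TYPE(_dst->type) == CV_64FC2) in function 'cvUndistortPointsInternal'
```

View pics/final.png

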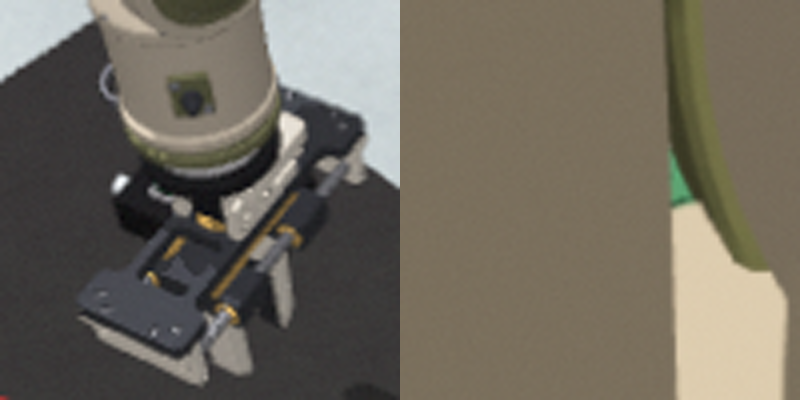

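The arm hides the pack in both views. I'll move it further left and measure again.

>>> arm_command(targets=[0,40,0,0,0,0,0.3,0,80,0,0,0,0,0.3,0,120,0,0,0,0,0.3,0,160,0,0,0,0,0.3,0,200,0,0,0,0,0.3,0,240,0,0,0,0,0.3,0,280,0,0,0,0,0.3,0,280,0,0,0,0,0.3,0,280,0,0,0,0,0.3])

```text
clock: 16.82
ee_pos: [0.574, 0.2467, 0.1786]
eef_rot: [-0.0, 0.61, 0.792, 0.0]
wrist_force: [0.2, -1.0, -0.8]
width: 0.349
finger_force: 0.0
```

```bash
python3 pk.py
python3 - <<'E'
from h import *
f=grab('scene');g=grab('top')
a=cv2.resize(f['image'][90:190,130:230],None,fx=4,fy=4,interpolation=cv2.INTER_CUBIC);b=cv2.resize(g['image'][130:230,350:450],None,fx=4,fy=4,interpolation=cv2.INTER_CUBIC)
save(np.hstack([a,b]),'final2')
E
```

```text
[0.57403736 0.24674322 0.1785885 ] [ 0.24648989 -1.01252424 -0.83650921] 14.785592395367345
scene 296 0.0515 plate (array([ 444.8, -260.1]), array([49.9, 73.8]), 16.2)
  grey [186 105  39  29 586] (array([ 306.4, -262.7]), array([ 86., 181.]), -0.3)
  packtop (array([ 444. , -257.2]), array([ 98.3, 132.7]), 13.1)
top 575 0.052 plate (array([ 446. , -264.5]), array([46.8, 74.3]), 15.2)
  grey [388 163  43  35 308] (array([ 446. , -261.2]), array([63.1, 86.3]), 14.8)
  packtop (array([ 445.7, -261.2]), array([ 95.5, 133.2]), 14.7)
```

View pics/final2.png

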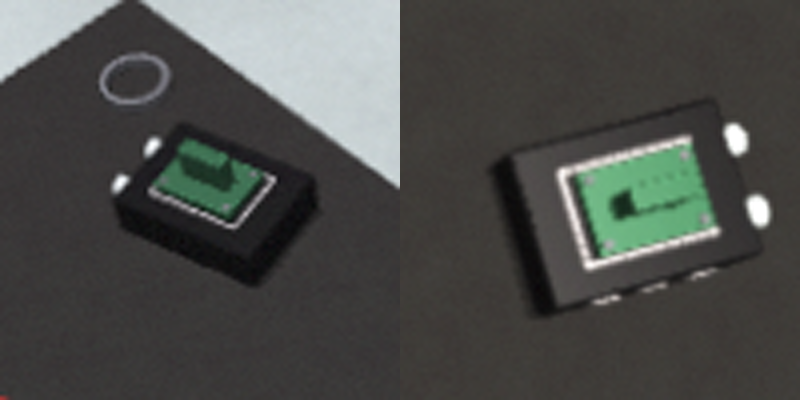

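The plate lies flat, at top crop (650,205) inside the outline, but about 3 mm toward the pack's -y end. There is time, so I'll regrip, lift a little, shift 3 mm and lay it down again.

>>> arm_command(targets=[-10,-40,0,0,0,0,0.3,-20,-80,0,0,0,0,0.3,-30,-120,0,0,0,0,0.3,-40,-160,0,0,0,0,0.3,-50,-200,0,0,0,0,0.3,-60,-240,0,0,0,0,0.3,-70,-280,0,0,0,0,0.3,-80,-320,0,0,0,0,0.3,-90,-360,0,0,0,0,0.3,-100,-400,0,0,0,0,0.3])

```text
clock: 17.85
ee_pos: [0.4727, -0.158, 0.1792]
eef_rot: [0.0, 0.612, 0.791, -0.0]
wrist_force: [0.3, -0.1, -0.1]
width: 0.349
finger_force: 0.0
```

```bash
python3 -c "
from h import *
print(r.read_state()['ee_pos'])"
```

```text
[ 0.47270121 -0.15796478  0.17917906]
```

>>> arm_command(targets=[-10,-37,0,0,0,0,0.3,-20,-74,0,0,0,0,0.3,-29,-109,0,0,0,0,0.3,-29,-109,0,0,0,0,0.3,-29,-109,-35,0,0,0,0.3,-29,-109,-70,0,0,0,0.3,-29,-109,-100,0,0,0,0.3,-29,-109,-114,0,0,0,0.3,-29,-109,-119,0,0,0,0.3,-29,-109,-119,0,0,0,0.3])

```text
clock: 18.68
ee_pos: [0.4441, -0.2641, 0.059]
eef_rot: [-0.001, 0.612, 0.791, -0.0]
wrist_force: [-0.1, 0.1, -0.0]
width: 0.35
finger_force: 0.0
```

>>> arm_command(targets=[0,0,0,0,0,0,0.3,0,0,0,0,0,0,0.3,0,0,0,0,0,0,1,0,0,0,0,0,0,1,0,0,0,0,0,0,1,0,0,0,0,0,0,1,0,0,0,0,0,0,1,0,0,0,0,0,0,1])

```text
clock: 19.35
ee_pos: [0.4456, -0.2636, 0.0604]
eef_rot: [0.0, 0.611, 0.791, 0.0]
wrist_force: [0.4, 0.1, 7.7]
width: 0.15
finger_force: 25.0
```

>>> arm_command(targets=[0,0,2,0,0,0,1,0,0,4,0,0,0,1,0,0,6,0,0,0,1,-0.7,2.8,6,0,0,0,1,-0.7,2.8,6,0,0,0,1,-0.7,2.8,4,0,0,0,1,-0.7,2.8,3,0,0,0,1,-0.7,2.8,2,0,0,0,1,-0.7,2.8,1.5,0,0,0,1,-0.7,2.8,1.5,0,0,0,1])

```text
clock: 20.18
ee_pos: [0.4446, -0.2607, 0.061]
eef_rot: [-0.0, 0.611, 0.791, -0.0]
wrist_force: [0.2, 0.8, -1.7]
width: 0.145
finger_force: 25.0
```

>>> arm_command(targets=[0,0,-0.5,0,0,0,1,0,0,-1,0,0,0,1,0,0,-1,0,0,0,1,0,0,-1,0,0,0,1])

```text
clock: 20.52
ee_pos: [0.4447, -0.2608, 0.0604]
eef_rot: [0.0, 0.611, 0.791, -0.0]
wrist_force: [-0.6, 0.2, 2.7]
width: 0.149
finger_force: 25.0
```

Contact made (+2.7 N). I'll release, rise and back off as before.

>>> arm_command(targets=[0,0,0,0,0,0,0.8,0,0,0,0,0,0,0.5,0,0,0,0,0,0,0.3,0,0,0,0,0,0,0.3,0,0,0,0,0,0,0.3,0,0,0,0,0,0,0.3,0,0,15,0,0,0,0.3,0,0,40,0,0,0,0.3,0,0,80,0,0,0,0.3,0,0,120,0,0,0,0.3])

```text
clock: 21.35
ee_pos: [0.4439, -0.2604, 0.1809]
eef_rot: [-0.001, 0.611, 0.791, -0.0]
wrist_force: [1.0, -1.5, 0.2]
width: 0.353
finger_force: 0.0
```

>>> arm_command(targets=[10,40,0,0,0,0,0.3,20,80,0,0,0,0,0.3,30,120,0,0,0,0,0.3,40,160,0,0,0,0,0.3,50,200,0,0,0,0,0.3,60,240,0,0,0,0,0.3,70,280,0,0,0,0,0.3,80,320,0,0,0,0,0.3,90,360,0,0,0,0,0.3,100,400,0,0,0,0,0.3])

```text
clock: 22.18
ee_pos: [0.5447, 0.1414, 0.1803]
eef_rot: [0.0, 0.611, 0.791, -0.0]
wrist_force: [1.5, 0.1, 0.6]
width: 0.349
finger_force: 0.0
```

>>> arm_command(targets=[20,40,0,0,0,0,0.3,30,80,0,0,0,0,0.3,30,100,0,0,0,0,0.3,30,100,0,0,0,0,0.3,30,100,0,0,0,0,0.3])

```text
clock: 22.6
ee_pos: [0.5741, 0.2407, 0.1797]
eef_rot: [-0.0, 0.61, 0.792, -0.0]
wrist_force: [0.3, -0.8, -1.0]
width: 0.349
finger_force: 0.0
```

```bash
python3 pk.py
python3 - <<'E'
from h import *
g=grab('top'); P=cloud(g,green(g,(246,150,296,190)));print('boss',rect(P) if len(P) else '')
# rib top
for n,bx in(('scene',(150,105,225,175)),('top',(370,140,450,220))):
    f=grab(n); P=cloud(f,green(f,bx)); print('rib',rect(P[P[:,2]>.07]))
E
```

```text
[0.57411278 0.24070995 0.17974677] [ 0.31130464 -0.82889415 -0.9827161 ] 14.808765591924143
scene 293 0.0514 plate (array([ 443.2, -255.6]), array([54.2, 68. ]), 13.4)
  grey [186 105  39  29 586] (array([ 306.4, -262.7]), array([ 86., 181.]), -0.3)
  grey [167 133  32  14  65] (array([ 443.4, -258.1]), array([59.1, 82.7]), 14.9)
  packtop (array([ 443.4, -257.2]), array([ 98.8, 132.6]), 14.7)
top 551 0.0519 plate (array([ 445.1, -259.1]), array([46.7, 67.9]), 14.6)
  grey [388 164  43  34 370] (array([ 446. , -261.2]), array([63.1, 86.2]), 14.8)
  packtop (array([ 445.2, -259.3]), array([ 95.5, 131.4]), 14.3)
boss (array([471.7,  53.5]), array([49.2, 69.2]), 9.4)
rib (array([ 444.4, -256.4]), array([15.4, 40.9]), 15.2)
rib (array([ 445.7, -259.6]), array([13.5, 40.7]), 11.9)
```

```bash
python3 -c "
from rig import r
print(r.close_job())"
```

```text
the job is handed in; nothing more can be done
None
```

The job is handed in: the ribbed plate was slid flush into the stop's corner, then laid by its rib on the belt pack, within about 2 mm of the middle after I regripped and moved it 3 mm once. The pack and the boss plate measured unmoved.

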